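Clamp a sealed digestion tube in its V-cradle

TASK

Lift the capped glass tube off its white rest and lay it gently, not dropped, in the two grey V-notches of the clamping cradle with its round end towards the orange end stop; with the strap still swung back, push the tube lengthwise until you feel it come up against the stop. Then swing the strap over and press its orange tip down until its pad grips the tube firmly and stays gripping by itself, but without forcing it: it is glass. Let go of everything and leave the beaker, spatula and stopper where they are.

Things in the scene. Friction and masses are not known exactly. Their poses are not given: they have to be found in the camera images.
- tube: sealed yellowish glass tube, 32 mm diameter, 208 mm long, about 0.2 kg, lying level. Origin on its axis; y runs along it towards the orange cap (36 mm diameter, end face at y = +108 mm); round end at y = -100 mm; x and z may be rolled any way. Starts on the rest, axis 47 mm above the table. Grasp it across its middle from above: 40 mm either way along it are clear of the saddles
- rest: white plastic parking rest, fixed, base 100 x 180 x 8 mm with two V saddles at y = -65 and +65 mm (20 mm wide each). Origin at the centre of its underside; tube lies along its y axis
- vee: the cradle's two fixed aluminium V saddles: 90 degree notches, 68 mm wide (x), 26 mm long, at y = -72 and +72 mm. Notch mouths are 46 mm wide at tube-axis height, so a tube let down up to 10 mm off centre slides to the middle. Between them lies only the base plate (130 x 240 x 10 mm). Origin at the centre of the base's underside; y along the notches, stop at -y, strap hinge at +x
- seat (a point): where the tube's origin must come: on the axis of the V notches, 55 mm above the table, when the tube's round end touches the stop. Axes as vee; the tube's y axis must point the same way as this y axis
- stop: orange end stop plate at the -y end of the cradle, fixed, 44 mm wide (x), 10 mm thick, top 78 mm above the table; origin as vee, the face that the tube touches is at y = -100 mm. Push the tube against it with less than 20 N; sliding the tube along the V takes about 1 to 4 N
- strap (a joint): swing of the clamp strap, rad: 0 = level over the tube, 1.57 upright; starts 1.75 to 2.1, leaning away to the cradle's +x side, top up to 200 mm above the table: carry over it. It meets the tube between -0.1 and +0.1, depending on how far its pad's set screw is screwed in (hidden, +-4 mm, never shifts): go by feel. The hinge is stiff (0.35 N m, about 3.5 N at the tip either way) and stays where it is left
- strap_bar: flat steel strap with orange tip, 8 mm thick, 22 mm wide (26 at the tip), reaching 115 mm from the hinge axis (its origin) along its own -x, over the -y saddle; its +z face ends on top. Rubber pad under it 50 mm from the hinge, brass screw head on top there (14 mm across, up to 22 mm above mid-plane). Pressing the tip with 7 to 9 N makes it grip well; over 15 N cracks the glass (25 N at the pad)
- strap_hinge (a point): middle of the hinge axis, 50 mm to the +x side of the seat line and 85 mm above the table; hinge axis parallel to the notches. Steel cheeks stand 20 mm either side along the axis, up to 98 mm above the table, 10 mm to each side in x
- strap_tip (a point): middle of the orange tip's upper face, 98 mm from the hinge axis and 4 mm above the strap's mid-plane; push or press here. Pushing with shut fingers from the outer side and following round the hinge in an arc closes it
- beaker: bystander: glass beaker, 60 mm diameter, 75 mm tall, origin at the centre of its underside
- spatula: bystander: spatula lying flat along its x axis, 160 mm long, origin under its middle
- stopper: bystander: grey rubber stopper, 40 mm diameter, 36 mm tall, origin at the centre of its underside
Things that resemble listed ones, but are neither listed nor needed, are in the scene too. What is meant by the tube is not turquoise, and is the larger of those in its own colour.

How it is judged:
On the way, in this order (a step that is already met when the one before it is completed fails the run):
1. with the strap still open, the tube lies seated in both V notches and is pushed against the end stop (over 1 N) (x of tube in the frame of seat between -0.0025 and 0.0025 m and z of tube in the frame of seat between -0.003 and 0.0025 m and y of tube in the frame of seat between -0.003 and 0.0025 m and angle between the y axis of tube and the y axis of seat, either way round below 0.03 rad and value of joint strap above 0.9 rad and contact force between tube and stop above 1 N), for 0.1 s.
2. the strap's pad is pressed on the seated tube, the tube not being held (x of tube in the frame of seat between -0.0025 and 0.0025 m and z of tube in the frame of seat between -0.003 and 0.0025 m and y of tube in the frame of seat between -0.003 and 0.0025 m and angle between the y axis of tube and the y axis of seat, either way round below 0.03 rad and contact force between strap_bar and tube above 3 N and contact force between the fingers and tube below 0.1 N), for 0.2 s.
At the end, for the whole second after the job is handed in: the tube lies still in the V notches (axis within 2.5 mm sideways, 3 mm in height and 0.03 rad of the notch axis), its round end within 2.5 mm of the stop, cap away from the stop; the strap lies over it (joint below 0.2 rad) and by itself still grips it with over 3 N; the robot has let go (x of tube in the frame of seat between -0.0025 and 0.0025 m and z of tube in the frame of seat between -0.003 and 0.0025 m and y of tube in the frame of seat between -0.003 and 0.0025 m and angle between the y axis of tube and the y axis of seat, either way round below 0.03 rad and contact force between strap_bar and tube above 3 N and value of joint strap below 0.2 rad and linear speed of tube below 0.01 m/s and contact force between the fingers and tube below 0.05 N and contact force between the fingers and strap_bar below 0.05 N); the robot touches nothing.
It fails at once if the strap presses the glass tube with more than 25 N (contact force between strap_bar and tube above 25 N).
It fails at once if the tube is driven against the stop with more than 20 N (contact force between tube and stop above 20 N).
It fails at once if the tube is pressed into or dropped on the V saddles with more than 40 N (contact force between tube and vee above 40 N).
It fails at once if the tube is dropped (falls faster than 0.5 m/s out of the fingers) (linear speed of tube above 0.5 m/s and contact force between the fingers and tube below 0.01 N).
It fails at once if the beaker, spatula or stopper is moved by more than 20 mm (distance of any of beaker, spatula, stopper from where it was at the start of the episode above 0.02 m).
It also fails if it takes over 72 s, if anything falls off the work surface, if the arm or the gripper's body presses on something with over 40 N, if the wrist force passes 120 N, or if a joint passes its speed limit or range.

ROBOT

A 7-joint arm with a two-finger parallel gripper is mounted at the origin on the work surface. World frame = base frame: x ahead of the robot, y to its left, z up, the work surface at z = 0. Lengths are in m, angles in rad, forces in N, time in s.
With the tool pointing down it reaches from about 0.4 to 0.85 m from the base axis. Payload 10.4 kg.
Tool frame: the origin (TCP) lies at the very end of the fingers, on their centre line; the grasp point (between the pads) lies ctrl.tcp_to_grasp behind it (ctrl.tcp_to_grasp is the distance from the TCP to the grasp point, in m); z points along the fingers, y is the line along which they close (so a half turn about z gives the same grasp; the last joint's range is limited). The gripper opens to 85 mm and grips with 20 to 120 N. Pads are 22 mm wide; open, the fingers measure 114 mm over their backs; the gripper's body (76 mm by 85 mm) begins 54 mm behind the grasp point. The pads swing forward as they close: fully open they stand 13 mm farther back than shut.
Start: joints at [1.261, 0.332, -0.065, 1.46, 0.022, 1.35, -0.088], TCP at [0.177, -0.599, 0.208] pointing down, gripper open.
Joint ranges: [-2.6, 2.6], [-0.5, 2.12], [-1.47, 1.34], [0.16, 2.42], [-1.27, 4.41], [0.06, 2.06], [-2.6, 2.6]. Speed limits (rad/s): [2.22, 2.22, 2.79, 2.79, 3.14, 3.14, 3.14].

INTERFACE

Orientations are given as [roll, pitch, yaw] about the fixed x, y, z axes, in that order (R = Rz(yaw) Ry(pitch) Rx(roll)).
In Python, from bench import sensors, cams, ctrl gives the robot as it stands.
- The arm moves only by the tool apply_moves, never from a script. Its argument "rows" is a list of rows, each an object of numbers: "jaw": the closure, from 0 (fully open) to 1 (shut); "x", "y", "z": the shift along the tool's x, y, z in m; "rx", "ry", "rz": the turn, a rotation vector about the tool's x, y, z in degrees. In form: [{"jaw": .., "x": .., "y": .., "z": .., "rx": .., "ry": .., "rz": ..}, ...]. A call has 1 to 10 rows; each row is the pose to reach, as a shift and turn from the pose commanded when the call began, along the tool's axes at that moment; what a row does not reach only later rows make up. A row lasts 1/10 s, in which the tool goes at most 50 mm and 8.59 degrees, less where a joint would pass 70% of its speed; a pose out of reach is approached as far as the arm can. A call with a gripper value outside its range is refused whole. The fingers move at their own pace and stop on an object; "force" is the grip in N (left out, the last holds). Time passes only in rows, so rows that repeat a pose let the fingers close. It gives the time, the measured TCP pose, the force, the opening and the grip force at its end, in the units of the state.
- sensors.observe(): the state, without advancing time (a new reading comes with each control period).
- cams.camera(name): name is "scene" or "top" or "wrist"; returns a dict with "pixels" (384x512x3 uint8, red, green, blue), "fx", "fy", "cx", "cy" (pixels), "D" ([k1, k2, p1, p2, k3] as OpenCV has them; the pictures are not rectified), "world_to_cam" (4x4, takes a point from world to camera coordinates); the wrist camera has in their place "T_tool_cam" (4x4, takes a point from camera to tool coordinates, whose origin is the TCP and whose axes are the flange's). Camera axes: x right, y down, z forward; pixel columns grow to the right and rows downward; lengths in m; the calibration is good to about 2 mm. A picture is of the moment at which its call begins: read the wrist's pose just before it. There is no depth.
- ctrl.sign_off(): hands the job in; it is judged then, once.
The state is a dict: "time_s": time; "joints": joint angles; "joint_vel": joint speeds; "tau": joint torques, N m; "tool_pos": TCP position; "tcp_rot": TCP orientation; "ft_force": force on the tool from outside, world axes, zero at the start; "ft_torque": the same for the moment, N m; "gripper_width": finger opening in m; "grasp_force": force on a finger pad.
Only numpy, scipy, OpenCV 4.12 (cv2) and the standard library are available. Lean on these libraries where they do the work, as an engineer would, in place of code of your own. Each camera call takes 0.05 s, during which the arm holds its last target. There are 200 camera calls.

## Working session

There is one attempt and no reset: what is moved stays moved. The work goes in short steps, Python scripts to look and compute and a tool call to move; the robot and the scene stay as the last step left them, time stands still between calls to the robot, and variables do not carry over. Pictures are saved under pics/ and viewed, at most 10 in all, crops included, and the job is handed in when it is done.

Besides the shell and the picture viewer there is one more tool, called after "Call:" by a JSON object that holds its "api" and its "payload", one argument or row to a line. apply_moves: Moves the arm, as the interface text tells. Its arguments: {"type":"object","properties":{"rows":{"type":"array","items":{"type":"object","properties":{"jaw":{"type":"number"},"x":{"type":"number"},"y":{"type":"number"},"z":{"type":"number"},"rx":{"type":"number"},"ry":{"type":"number"},"rz":{"type":"number"}}}},"force":{"type":"number"}},"required":["rows"]}

```bash
ls; mkdir -p pics; python3 - <<'E'
from bench import sensors,cams,ctrl
import cv2,numpy as np,pickle
o=sensors.observe();print({k:np.round(v,3).tolist() for k,v in o.items()},ctrl.tcp_to_grasp)
d={}
for n in("scene","top"):
    c=cams.camera(n);d[n]=c;print(n,c["fx"],c["cx"],c["cy"],np.round(c["D"],3),np.round(c["world_to_cam"],3).tolist())
    im=cv2.resize(c["pixels"][:,:,::-1],(784,588),interpolation=cv2.INTER_CUBIC);cv2.imwrite(f"pics/{n}0.png",im)
pickle.dump(d,open("c0.pkl","wb"))
E
```

```text
pics
{'time_s': 0.0, 'joints': [1.261, 0.333, -0.065, 1.461, 0.022, 1.35, -0.088], 'joint_vel': [0.0, -0.001, 0.0, -0.001, -0.0, 0.0, -0.0], 'tau': [-0.001, -62.545, 0.049, -39.161, 0.016, 0.01, -0.0], 'tool_pos': [0.177, -0.599, 0.207], 'tcp_rot': [-3.14, 0.0, 0.287], 'ft_force': [-0.351, 0.635, -0.422], 'ft_torque': [0.025, 0.059, 0.007], 'grasp_force': 0.0, 'gripper_width': 0.085} 0.0187
scene 413.83288310299116 255.48471247722125 193.66624510675607 [-0.061  0.     0.     0.     0.   ] [[-0.163, 0.987, -0.016, 0.128], [0.608, 0.088, -0.789, -0.194], [-0.777, -0.138, -0.614, 1.396], [0.0, 0.0, 0.0, 1.0]]
top 368.4990021133123 255.85202957703578 189.6820280189484 [-0.062  0.     0.     0.     0.   ] [[-0.025, -1.0, -0.003, -0.025], [-0.99, 0.026, -0.139, 0.434], [0.139, -0.0, -0.99, 0.976], [0.0, 0.0, 0.0, 1.0]]
```

View pics/top0.png

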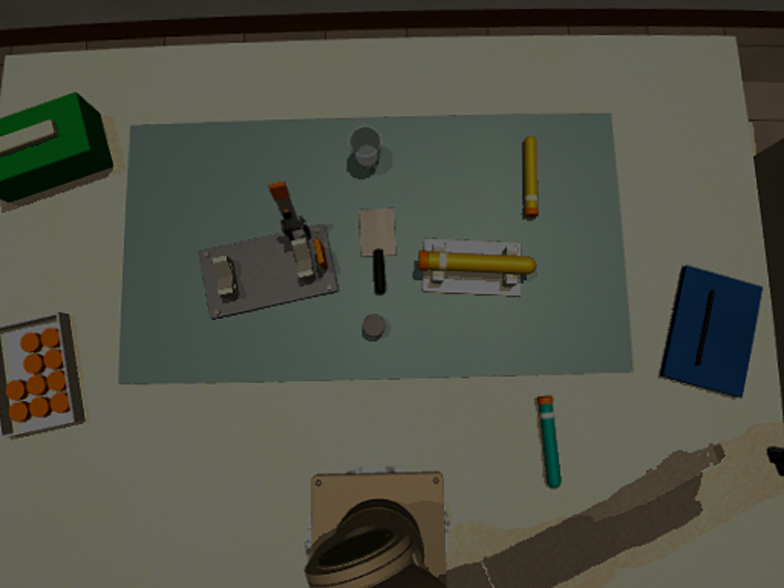

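View pics/scene0.png

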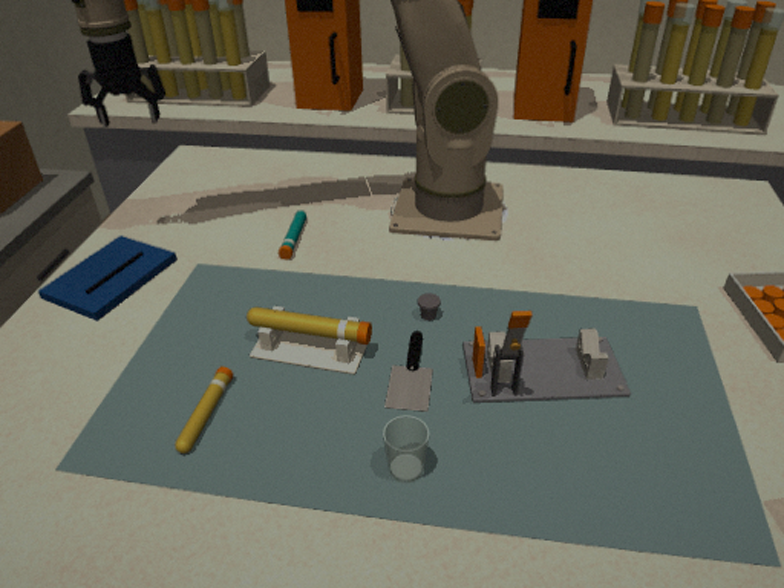

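Candidates: the large yellow tube on the white rest (top picture, 784-wide: 478,263), a smaller yellow tube (530,176) and a turquoise one (548,440). I choose the large yellow one, cap at the left (423,260). In the cradle, the stop is at the right (320,252) and the strap tip leans away at (279,190).

```bash
cat > h.py <<'E'
import cv2,numpy as np
from scipy.spatial.transform import Rotation as R
def ray(c,uv,T=None):
    K=np.array([[c["fx"],0,c["cx"]],[0,c["fy"],c["cy"]],[0,0,1]])
    p=cv2.undistortPoints(np.float64(uv).reshape(-1,1,2),K,np.float64(c["D"]))[:,0]
    if T is None: T=np.linalg.inv(c["world_to_cam"])
    return T[:3,3],np.c_[p,np.ones(len(p))]@T[:3,:3].T
def plane(c,uv,z,T=None):
    o,d=ray(c,uv,T); return o+d*((z-o[2])/d[:,2])[:,None]
def tool(o): 
    T=np.eye(4);T[:3,:3]=R.from_euler("xyz",o["tcp_rot"]).as_matrix();T[:3,3]=o["tool_pos"];return T
def big(m,n=1):
    m=cv2.morphologyEx(m.astype(np.uint8)*255,cv2.MORPH_OPEN,np.ones((3,3)))
    return sorted(cv2.findContours(m,0,2)[0],key=cv2.contourArea)[::-1][:n]
E
python3 - <<'E'
import pickle,cv2,numpy as np
from h import *
d=pickle.load(open("c0.pkl","rb"));c=d["top"];im=c["pixels"]
hsv=cv2.cvtColor(im,cv2.COLOR_RGB2HSV)
x=np.arange(512)[None];y=np.arange(384)[:,None]
m=(hsv[...,1]>140)&(hsv[...,0]<35)&(hsv[...,2]>60)&(x>265)&(x<360)&(y>155)&(y<195)
k=big(m)[0];r=cv2.minAreaRect(k);print("tube",r);P=plane(c,cv2.boxPoints(r),0.047);print(P.round(3).tolist(),P.mean(0))
orange=(hsv[...,0]<13)&(hsv[...,1]>170)&(hsv[...,2]>90)&(x>120)&(x<360)&(y<215)&(y>75)
for k in big(orange,5):print("or",cv2.minAreaRect(k),plane(c,[cv2.minAreaRect(k)[0]],.05).round(3))
# base corners
uv=np.array([[200,251],[327,226],[338,291],[212,318]])/1.531
print(plane(c,uv,.01).round(3).tolist(),plane(c,uv,.01).mean(0))
crop=np.hstack([cv2.resize(im[110:215,125:225],(400,420),interpolation=2),cv2.resize(im[110:215,260:360],(400,420),interpolation=2)])
cv2.imwrite("pics/crop1.png",np.clip(crop[...,::-1]*1.6,0,255))
E
```

```text
tube ((320.4185791015625, 171.21043395996094), (57.36357116699219, 9.98868179321289), 2.726311206817627)
[[0.469, -0.133, 0.047], [0.497, -0.136, 0.047], [0.485, -0.291, 0.047], [0.458, -0.288, 0.047]] [ 0.47734229 -0.21205427  0.047     ]
[[0.519, 0.318, 0.01], [0.56, 0.081, 0.01], [0.438, 0.062, 0.01], [0.394, 0.293, 0.01]] [0.47795666 0.18839185 0.01      ][ WARN:0@0.150] global loadsave.cpp:1063 imwrite_ Unsupported depth image for selected encoder is fallbacked to CV_8U.
```

View pics/crop1.png

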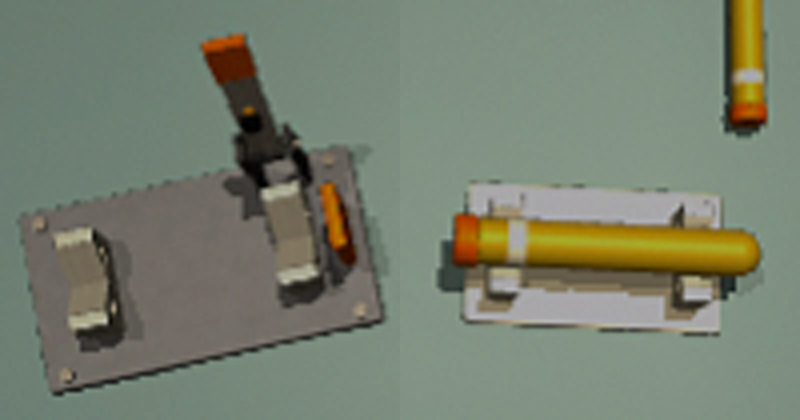

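The crop confirms it: large yellow tube, cap left, round end right; the cradle stop is at its right, so both y axes run about to world +y.

```bash
cat >> h.py <<'E'
def go(o,p,yaw=None):
    "shift (tool axes, m) and rz (deg) from the measured pose to world p, yaw, tool down"
    T=tool(o); s=T[:3,:3].T@(np.array(p)-T[:3,3])
    r=np.zeros(3) if yaw is None else np.degrees((R.from_matrix(T[:3,:3]).inv()*R.from_euler("xyz",[np.pi,0,yaw])).as_rotvec())
    print("shift",s.round(4).tolist(),"rot",r.round(2).tolist())
E
python3 - <<'E'
import pickle
from h import *
from bench import sensors
c=pickle.load(open("c0.pkl","rb"))["top"]
P=plane(c,[[273.3,170],[350,173]],.047);d=P[0]-P[1];d/=np.linalg.norm(d)
t=P[1]+.1*d;yt=np.arctan2(d[1],d[0]);print("ends",P.round(3).tolist(),"tube",t.round(4),yt)
q=np.array([[20,215],[348,147],[384,320],[55,395]])/4+[125,110]
B=plane(c,q,.01);print(B.round(3).tolist())
e=(B[0]-B[1])+(B[3]-B[2]);yv=np.arctan2(e[1],e[0]);print("vee",B.mean(0),yv)
go(sensors.observe(),[t[0],t[1],.22],yt)
E
```

```text
ends [[0.484, -0.084, 0.047], [0.47, -0.292, 0.047]] tube [ 0.4769 -0.1924  0.047 ] 1.5059569489051672
[[0.52, 0.32, 0.01], [0.563, 0.086, 0.01], [0.438, 0.061, 0.01], [0.391, 0.292, 0.01]]
vee [0.47808724 0.18960518 0.01      ] 1.76109467183461
shift [0.4029, -0.3052, -0.012] rot [-0.07, -0.04, -69.85]
```

Call:
{"api": "apply_moves", "payload": {
  "rows": [
    {"jaw": 0, "x": 0.403, "y": -0.305, "z": -0.03, "rz": -70},
    {"x": 0.403, "y": -0.305, "z": -0.03, "rz": -70},
    {"x": 0.403, "y": -0.305, "z": -0.03, "rz": -70},
    {"x": 0.403, "y": -0.305, "z": -0.03, "rz": -70},
    {"x": 0.403, "y": -0.305, "z": -0.03, "rz": -70},
    {"x": 0.403, "y": -0.305, "z": -0.03, "rz": -70},
    {"x": 0.403, "y": -0.305, "z": -0.03, "rz": -70},
    {"x": 0.403, "y": -0.305, "z": -0.03, "rz": -70},
    {"x": 0.403, "y": -0.305, "z": -0.03, "rz": -70},
    {"x": 0.403, "y": -0.305, "z": -0.03, "rz": -70}
  ]
}}

```text
invalid input at $.rows[0]: expected keys jaw, x, y, z, rx, ry, rz
```

Call:
{"api": "apply_moves", "payload": {
  "rows": [
    {"x": 0},
    {"x": 0},
    {"x": 0}
  ]
}}

```text
invalid input at $.rows[0]: expected keys jaw, x, y, z, rx, ry, rz
```

```bash
python3 - <<'E'
import pickle
from h import *
from bench import sensors,cams
o=sensors.observe();c=cams.camera("wrist");pickle.dump((o,c),open("w1.pkl","wb"))
print(o["tool_pos"],o["tcp_rot"],o["time_s"],c["T_tool_cam"].round(3).tolist())
cv2.imwrite("pics/w1.png",cv2.resize(c["pixels"][...,::-1],(768,576)))
E
```

```text
[ 0.17672255 -0.5991209   0.2076148 ] [-3.14032238e+00  4.70897573e-05  2.86844199e-01] 0.1 [[0.001, -0.955, -0.297, 0.076], [1.0, 0.001, -0.0, 0.001], [0.0, -0.297, 0.955, -0.167], [0.0, 0.0, 0.0, 1.0]]
```

View pics/w1.png

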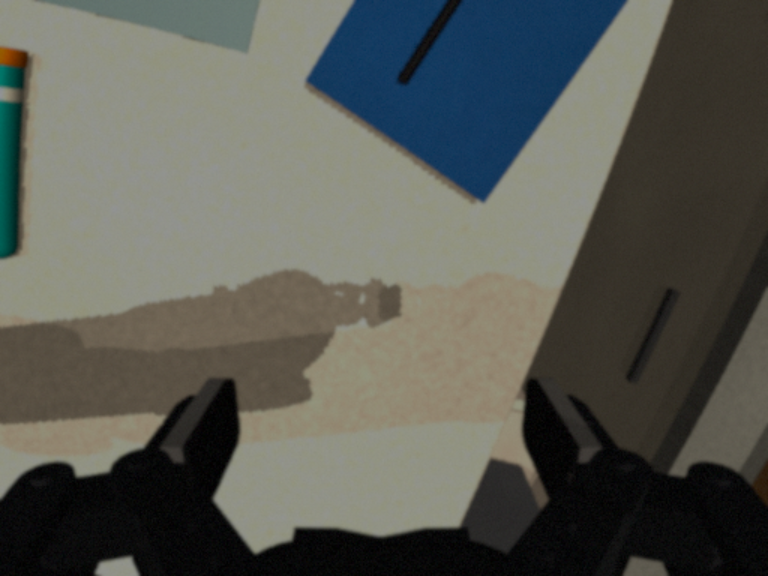

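The arm had not moved (rows need all keys); this picture only shows the bench at the start pose, with the fingertips at (225,400) and (540,400).

Call:
{"api": "apply_moves", "payload": {
  "rows": [
    {"jaw": 0, "x": 0.403, "y": -0.305, "z": -0.03, "rx": 0, "ry": 0, "rz": -70},
    {"jaw": 0, "x": 0.403, "y": -0.305, "z": -0.03, "rx": 0, "ry": 0, "rz": -70},
    {"jaw": 0, "x": 0.403, "y": -0.305, "z": -0.03, "rx": 0, "ry": 0, "rz": -70},
    {"jaw": 0, "x": 0.403, "y": -0.305, "z": -0.03, "rx": 0, "ry": 0, "rz": -70},
    {"jaw": 0, "x": 0.403, "y": -0.305, "z": -0.03, "rx": 0, "ry": 0, "rz": -70},
    {"jaw": 0, "x": 0.403, "y": -0.305, "z": -0.03, "rx": 0, "ry": 0, "rz": -70},
    {"jaw": 0, "x": 0.403, "y": -0.305, "z": -0.03, "rx": 0, "ry": 0, "rz": -70},
    {"jaw": 0, "x": 0.403, "y": -0.305, "z": -0.03, "rx": 0, "ry": 0, "rz": -70},
    {"jaw": 0, "x": 0.403, "y": -0.305, "z": -0.03, "rx": 0, "ry": 0, "rz": -70},
    {"jaw": 0, "x": 0.403, "y": -0.305, "z": -0.03, "rx": 0, "ry": 0, "rz": -70}
  ]
}}

```text
time_s: 1.15
tool_pos: [0.474, -0.1963, 0.2381]
tcp_rot: [3.141, 0.0, 1.509]
ft_force: [0.9, -0.5, -0.7]
gripper_width: 0.0854
grasp_force: 0.0
```

```bash
python3 - <<'E'
import pickle
from h import *
from bench import sensors,cams
o=sensors.observe();c=cams.camera("wrist");pickle.dump((o,c),open("w1.pkl","wb"))
im=c["pixels"];hsv=cv2.cvtColor(im,cv2.COLOR_RGB2HSV)
m=(hsv[...,1]>120)&(hsv[...,0]<35)&(hsv[...,2]>40)
k=big(m)[0];mm=np.zeros(m.shape,np.uint8);cv2.drawContours(mm,[k],-1,255,-1);print(cv2.boundingRect(k))
T=tool(o)@c["T_tool_cam"]
rows=[r for r in range(384) if (mm[r]>0).sum()>15]
uv=[[np.flatnonzero(mm[r]).min()*.5+np.flatnonzero(mm[r]).max()*.5,r] for r in rows]
P=plane(c,uv,.047,T);wid=[(mm[r]>0).sum() for r in rows]
for i in range(0,len(rows),15):print(rows[i],wid[i],P[i].round(4))
print(P[0],P[-1])
cv2.imwrite("pics/w2.png",cv2.resize(im[...,::-1],(768,576)))
E
```

```text
(244, 103, 30, 139)
103 28 [ 0.4834 -0.1328  0.047 ]
118 28 [ 0.4825 -0.1484  0.047 ]
133 29 [ 0.481  -0.1642  0.047 ]
148 28 [ 0.4796 -0.1804  0.047 ]
163 28 [ 0.4786 -0.1971  0.047 ]
178 27 [ 0.4771 -0.2141  0.047 ]
193 28 [ 0.4766 -0.2316  0.047 ]
208 27 [ 0.475  -0.2496  0.047 ]
223 26 [ 0.4733 -0.2681  0.047 ]
238 18 [ 0.4722 -0.2873  0.047 ]
[ 0.48336682 -0.13278255  0.047     ] [ 0.47215461 -0.28858114  0.047     ]
```

View pics/w2.png

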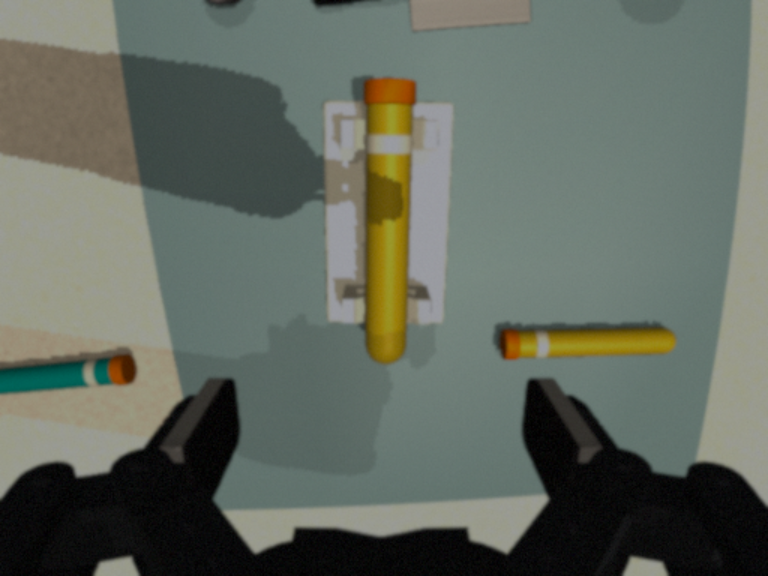

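The view shows the tube on its rest, from (390,80) to (386,362), between the fingers' line. Going down on it.

Call:
{"api": "apply_moves", "payload": {
  "rows": [
    {"jaw": 0, "x": 0.006, "y": 0.0045, "z": 0.05, "rx": 0, "ry": 0, "rz": 0.7},
    {"jaw": 0, "x": 0.006, "y": 0.0045, "z": 0.1, "rx": 0, "ry": 0, "rz": 0.7},
    {"jaw": 0, "x": 0.006, "y": 0.0045, "z": 0.14, "rx": 0, "ry": 0, "rz": 0.7},
    {"jaw": 0, "x": 0.006, "y": 0.0045, "z": 0.17, "rx": 0, "ry": 0, "rz": 0.7},
    {"jaw": 0, "x": 0.006, "y": 0.0045, "z": 0.19, "rx": 0, "ry": 0, "rz": 0.7},
    {"jaw": 0, "x": 0.006, "y": 0.0045, "z": 0.205, "rx": 0, "ry": 0, "rz": 0.7},
    {"jaw": 0, "x": 0.006, "y": 0.0045, "z": 0.211, "rx": 0, "ry": 0, "rz": 0.7},
    {"jaw": 0, "x": 0.006, "y": 0.0045, "z": 0.211, "rx": 0, "ry": 0, "rz": 0.7}
  ]
}}

```text
time_s: 2.0
tool_pos: [0.4781, -0.1922, 0.0267]
tcp_rot: [-3.141, -0.0, 1.496]
ft_force: [0.2, -0.4, 0.1]
gripper_width: 0.0855
grasp_force: 0.0
```

Call:
{"api": "apply_moves", "payload": {
  "rows": [
    {"jaw": 1, "x": 0, "y": 0, "z": 0, "rx": 0, "ry": 0, "rz": 0},
    {"jaw": 1, "x": 0, "y": 0, "z": 0, "rx": 0, "ry": 0, "rz": 0},
    {"jaw": 1, "x": 0, "y": 0, "z": 0, "rx": 0, "ry": 0, "rz": 0},
    {"jaw": 1, "x": 0, "y": 0, "z": 0, "rx": 0, "ry": 0, "rz": 0},
    {"jaw": 1, "x": 0, "y": 0, "z": 0, "rx": 0, "ry": 0, "rz": 0},
    {"jaw": 1, "x": 0, "y": 0, "z": 0, "rx": 0, "ry": 0, "rz": 0},
    {"jaw": 1, "x": 0, "y": 0, "z": 0, "rx": 0, "ry": 0, "rz": 0}
  ],
  "force": 30
}}

```text
time_s: 2.7
tool_pos: [0.4792, -0.1925, 0.0277]
tcp_rot: [3.14, 0.001, 1.496]
ft_force: [1.5, -0.5, 5.7]
gripper_width: 0.0288
grasp_force: 29.3
```

Width 28.8 mm with an upward reaction: the pads are above the axis. Regrip 6 mm lower.

Call:
{"api": "apply_moves", "payload": {
  "rows": [
    {"jaw": 0.3, "x": 0, "y": 0, "z": 0, "rx": 0, "ry": 0, "rz": 0},
    {"jaw": 0.3, "x": 0, "y": 0, "z": 0.003, "rx": 0, "ry": 0, "rz": 0},
    {"jaw": 0.3, "x": 0, "y": 0, "z": 0.006, "rx": 0, "ry": 0, "rz": 0},
    {"jaw": 0.3, "x": 0, "y": 0, "z": 0.006, "rx": 0, "ry": 0, "rz": 0},
    {"jaw": 1, "x": 0, "y": 0, "z": 0.006, "rx": 0, "ry": 0, "rz": 0},
    {"jaw": 1, "x": 0, "y": 0, "z": 0.006, "rx": 0, "ry": 0, "rz": 0},
    {"jaw": 1, "x": 0, "y": 0, "z": 0.006, "rx": 0, "ry": 0, "rz": 0},
    {"jaw": 1, "x": 0, "y": 0, "z": 0.006, "rx": 0, "ry": 0, "rz": 0},
    {"jaw": 1, "x": 0, "y": 0, "z": 0.006, "rx": 0, "ry": 0, "rz": 0},
    {"jaw": 1, "x": 0, "y": 0, "z": 0.006, "rx": 0, "ry": 0, "rz": 0}
  ],
  "force": 30
}}

```text
time_s: 3.7
tool_pos: [0.4791, -0.1924, 0.0214]
tcp_rot: [3.14, 0.0, 1.496]
ft_force: [5.4, -0.5, -0.2]
gripper_width: 0.0309
grasp_force: 32.2
```

Call:
{"api": "apply_moves", "payload": {
  "rows": [
    {"jaw": 1, "x": 0, "y": 0, "z": -0.015, "rx": 0, "ry": 0, "rz": 0},
    {"jaw": 1, "x": 0, "y": 0, "z": -0.05, "rx": 0, "ry": 0, "rz": 0},
    {"jaw": 1, "x": 0, "y": 0, "z": -0.095, "rx": 0, "ry": 0, "rz": 0},
    {"jaw": 1, "x": 0, "y": 0, "z": -0.14, "rx": 0, "ry": 0, "rz": 0},
    {"jaw": 1, "x": 0, "y": 0, "z": -0.185, "rx": 0, "ry": 0, "rz": 0},
    {"jaw": 1, "x": 0.01, "y": 0, "z": -0.22, "rx": 0, "ry": 0, "rz": 0},
    {"jaw": 1, "x": 0.03, "y": -0.003, "z": -0.225, "rx": 0, "ry": 0, "rz": -1},
    {"jaw": 1, "x": 0.065, "y": -0.006, "z": -0.225, "rx": 0, "ry": 0, "rz": -3},
    {"jaw": 1, "x": 0.105, "y": -0.009, "z": -0.225, "rx": 0, "ry": 0, "rz": -5},
    {"jaw": 1, "x": 0.145, "y": -0.012, "z": -0.225, "rx": 0, "ry": 0, "rz": -7}
  ]
}}

```text
time_s: 4.7
tool_pos: [0.4753, -0.0448, 0.2449]
tcp_rot: [-3.139, -0.0, 1.62]
ft_force: [0.2, 0.0, -2.5]
gripper_width: 0.0305
grasp_force: 32.0
```

Call:
{"api": "apply_moves", "payload": {
  "rows": [
    {"jaw": 1, "x": 0.04, "y": 0.0015, "z": 0, "rx": 0, "ry": 0, "rz": -1.4},
    {"jaw": 1, "x": 0.08, "y": 0.003, "z": 0, "rx": 0, "ry": 0, "rz": -2.8},
    {"jaw": 1, "x": 0.12, "y": 0.0045, "z": 0, "rx": 0, "ry": 0, "rz": -4.2},
    {"jaw": 1, "x": 0.16, "y": 0.006, "z": 0, "rx": 0, "ry": 0, "rz": -5.6},
    {"jaw": 1, "x": 0.2, "y": 0.0075, "z": 0, "rx": 0, "ry": 0, "rz": -7},
    {"jaw": 1, "x": 0.23, "y": 0.009, "z": 0, "rx": 0, "ry": 0, "rz": -8.2},
    {"jaw": 1, "x": 0.244, "y": 0.0095, "z": 0, "rx": 0, "ry": 0, "rz": -8.2},
    {"jaw": 1, "x": 0.248, "y": 0.0096, "z": 0, "rx": 0, "ry": 0, "rz": -8.2},
    {"jaw": 1, "x": 0.248, "y": 0.0096, "z": 0, "rx": 0, "ry": 0, "rz": -8.2}
  ]
}}

```text
time_s: 5.6
tool_pos: [0.4738, 0.2013, 0.2452]
tcp_rot: [-3.14, 0.001, 1.763]
ft_force: [-0.3, -1.0, -3.0]
gripper_width: 0.0308
grasp_force: 31.9
```

```bash
python3 - <<'E'
import pickle
from h import *
from bench import sensors,cams
o=sensors.observe();c=cams.camera("wrist");pickle.dump((o,c),open("w3.pkl","wb"))
print(o["tool_pos"],o["tcp_rot"],o["time_s"],o["ft_force"])
cv2.imwrite("pics/w3.png",cv2.resize(np.clip(c["pixels"][...,::-1]*1.6,0,255).astype(np.uint8),(768,576)))
T=np.linalg.inv(tool(o)@c["T_tool_cam"])
def px(v): # vee point -> pixel (784x576 pic)
    a=1.761;w=np.array([.478-np.sin(0)*0,.1896,0])+np.array([np.sin(a)*v[0]+np.cos(a)*v[1],-np.cos(a)*v[0]+np.sin(a)*v[1],v[2]])
    K=np.array([[c["fx"],0,c["cx"]],[0,c["fy"],c["cy"]],[0,0,1]])
    return (cv2.projectPoints(w[None],cv2.Rodrigues(T[:3,:3])[0],T[:3,3],K,np.float64(c["D"]))[0].ravel()*1.5).round(0)
for s in(-1,1):
    for t in(-1,1):print(s,t,px([s*.065,t*.12,.01]))
E
```

```text
[0.47376616 0.20132538 0.24515709] [-3.13955476e+00  6.53000574e-04  1.76296074e+00] 5.6 [-0.2806497  -0.9613402  -2.96094747]
-1 -1 [311. 378.]
-1 1 [299.  95.]
1 -1 [455. 378.]
1 1 [468.  95.]
```

View pics/w3.png

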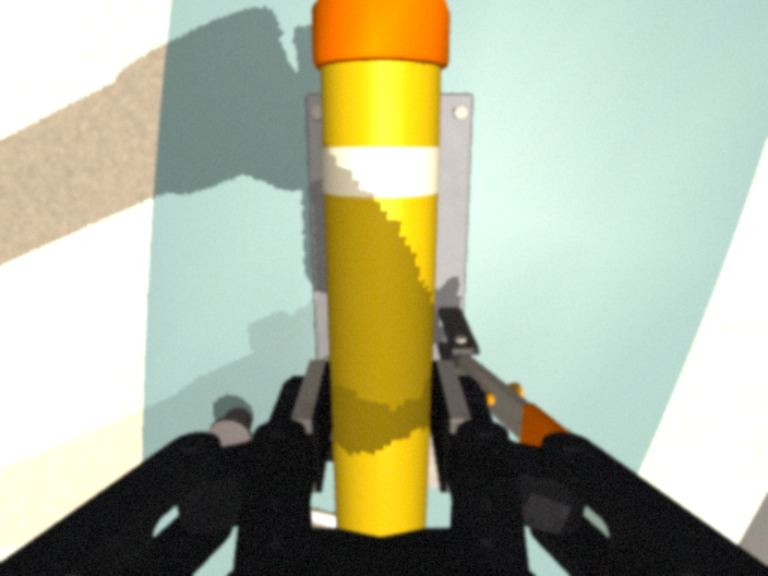

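The picture shows the held tube with the cradle's far base corners at (306,94) and (473,94): the cradle line is about 5 mm to image right (tool +y). Shift and lower.

Call:
{"api": "apply_moves", "payload": {
  "rows": [
    {"jaw": 1, "x": 0, "y": 0.0045, "z": 0.02, "rx": 0, "ry": 0, "rz": 0},
    {"jaw": 1, "x": 0, "y": 0.0045, "z": 0.055, "rx": 0, "ry": 0, "rz": 0},
    {"jaw": 1, "x": 0, "y": 0.0045, "z": 0.09, "rx": 0, "ry": 0, "rz": 0},
    {"jaw": 1, "x": 0, "y": 0.0045, "z": 0.125, "rx": 0, "ry": 0, "rz": 0},
    {"jaw": 1, "x": 0, "y": 0.0045, "z": 0.155, "rx": 0, "ry": 0, "rz": 0},
    {"jaw": 1, "x": 0, "y": 0.0045, "z": 0.18, "rx": 0, "ry": 0, "rz": 0},
    {"jaw": 1, "x": 0, "y": 0.0045, "z": 0.195, "rx": 0, "ry": 0, "rz": 0},
    {"jaw": 1, "x": 0, "y": 0.0045, "z": 0.202, "rx": 0, "ry": 0, "rz": 0},
    {"jaw": 1, "x": 0, "y": 0.0045, "z": 0.205, "rx": 0, "ry": 0, "rz": 0},
    {"jaw": 1, "x": 0, "y": 0.0045, "z": 0.205, "rx": 0, "ry": 0, "rz": 0}
  ]
}}

```text
time_s: 6.65
tool_pos: [0.4797, 0.2022, 0.0415]
tcp_rot: [3.141, 0.0, 1.761]
ft_force: [-1.1, 0.5, -2.0]
gripper_width: 0.0308
grasp_force: 31.9
```

Call:
{"api": "apply_moves", "payload": {
  "rows": [
    {"jaw": 1, "x": 0, "y": 0, "z": 0.003, "rx": 0, "ry": 0, "rz": 0},
    {"jaw": 1, "x": 0, "y": 0, "z": 0.006, "rx": 0, "ry": 0, "rz": 0},
    {"jaw": 1, "x": 0, "y": 0, "z": 0.008, "rx": 0, "ry": 0, "rz": 0},
    {"jaw": 1, "x": 0, "y": 0, "z": 0.009, "rx": 0, "ry": 0, "rz": 0},
    {"jaw": 1, "x": 0, "y": 0, "z": 0.009, "rx": 0, "ry": 0, "rz": 0}
  ]
}}

```text
time_s: 7.15
tool_pos: [0.4792, 0.2022, 0.0318]
tcp_rot: [-3.141, 0.0, 1.762]
ft_force: [-0.5, 0.4, -3.0]
gripper_width: 0.0304
grasp_force: 31.9
```

Call:
{"api": "apply_moves", "payload": {
  "rows": [
    {"jaw": 1, "x": 0, "y": 0, "z": 0.001, "rx": 0, "ry": 0, "rz": 0},
    {"jaw": 1, "x": 0, "y": 0, "z": 0.002, "rx": 0, "ry": 0, "rz": 0},
    {"jaw": 1, "x": 0, "y": 0, "z": 0.002, "rx": 0, "ry": 0, "rz": 0}
  ]
}}

```text
time_s: 7.45
tool_pos: [0.4794, 0.2023, 0.0299]
tcp_rot: [3.141, -0.0, 1.762]
ft_force: [-0.0, 0.2, -2.5]
gripper_width: 0.0306
grasp_force: 32.0
```

Call:
{"api": "apply_moves", "payload": {
  "rows": [
    {"jaw": 1, "x": 0, "y": 0, "z": 0.001, "rx": 0, "ry": 0, "rz": 0},
    {"jaw": 1, "x": 0, "y": 0, "z": 0.001, "rx": 0, "ry": 0, "rz": 0}
  ]
}}

```text
time_s: 7.65
tool_pos: [0.4799, 0.2024, 0.0294]
tcp_rot: [3.14, -0.0, 1.762]
ft_force: [1.7, 0.3, 2.0]
gripper_width: 0.0306
grasp_force: 32.4
```

Contact felt; open and let the tube settle.

Call:
{"api": "apply_moves", "payload": {
  "rows": [
    {"jaw": 0.55, "x": 0, "y": 0, "z": 0, "rx": 0, "ry": 0, "rz": 0},
    {"jaw": 0.4, "x": 0, "y": 0, "z": 0, "rx": 0, "ry": 0, "rz": 0},
    {"jaw": 0.2, "x": 0, "y": 0, "z": 0, "rx": 0, "ry": 0, "rz": 0},
    {"jaw": 0.2, "x": 0, "y": 0, "z": 0, "rx": 0, "ry": 0, "rz": 0},
    {"jaw": 0.2, "x": 0, "y": 0, "z": -0.02, "rx": 0, "ry": 0, "rz": 0},
    {"jaw": 0.2, "x": 0, "y": 0, "z": -0.05, "rx": 0, "ry": 0, "rz": 0},
    {"jaw": 0.2, "x": 0, "y": 0, "z": -0.09, "rx": 0, "ry": 0, "rz": 0},
    {"jaw": 0.5, "x": 0, "y": 0, "z": -0.135, "rx": 0, "ry": 0, "rz": 0},
    {"jaw": 1, "x": 0.02, "y": 0, "z": -0.17, "rx": 0, "ry": 0, "rz": 0},
    {"jaw": 1, "x": 0.06, "y": 0, "z": -0.17, "rx": 0, "ry": 0, "rz": 0}
  ]
}}

```text
time_s: 8.65
tool_pos: [0.4712, 0.2602, 0.2037]
tcp_rot: [3.134, 0.001, 1.755]
ft_force: [1.2, 0.8, -1.1]
gripper_width: 0.0253
grasp_force: 0.0
```

```bash
python3 - <<'E'
import pickle
from h import *
from bench import sensors,cams
o=sensors.observe();c=cams.camera("top")
print(o["tool_pos"],o["tcp_rot"],o["time_s"],o["ft_force"])
c2=cams.camera("scene");pickle.dump((c,c2),open("c4.pkl","wb"))
im=np.hstack([cv2.resize(c["pixels"][105:225,110:230],(400,400),interpolation=2),cv2.resize(c2["pixels"][180:300,290:410],(400,400),interpolation=2)])
cv2.imwrite("pics/c4.png",np.clip(im[...,::-1]*1.6,0,255).astype(np.uint8))
E
```

```text
[0.47116344 0.26020347 0.20370701] [3.13416522e+00 5.81070125e-04 1.75546683e+00] 8.65 [ 1.17289429  0.78595973 -1.11190233]
```

View pics/c4.png

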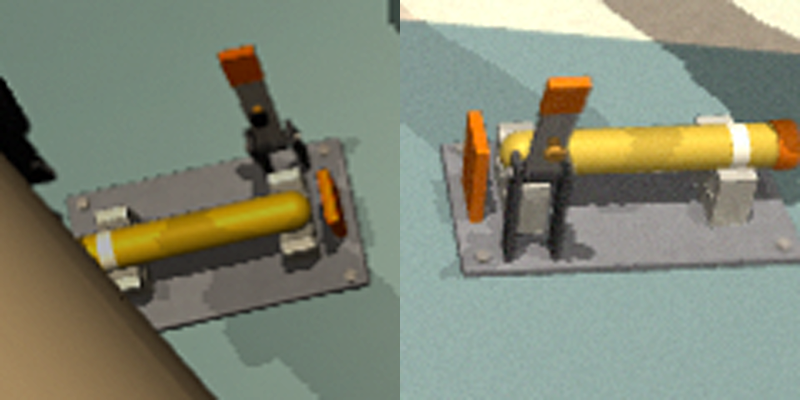

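Tube in both notches, round end at (305,208) about 10 mm short of the stop (328,205), strap open. Now push at the cap end with shut fingers.

Call:
{"api": "apply_moves", "payload": {
  "rows": [
    {"jaw": 1, "x": 0.04, "y": 0, "z": 0, "rx": 0, "ry": 0, "rz": 0},
    {"jaw": 1, "x": 0.075, "y": 0, "z": 0.03, "rx": 0, "ry": 0, "rz": 0},
    {"jaw": 1, "x": 0.078, "y": 0, "z": 0.07, "rx": 0, "ry": 0, "rz": 0},
    {"jaw": 1, "x": 0.078, "y": 0, "z": 0.11, "rx": 0, "ry": 0, "rz": 0},
    {"jaw": 1, "x": 0.078, "y": 0, "z": 0.14, "rx": 0, "ry": 0, "rz": 0},
    {"jaw": 1, "x": 0.078, "y": 0, "z": 0.155, "rx": 0, "ry": 0, "rz": 0},
    {"jaw": 1, "x": 0.078, "y": 0, "z": 0.156, "rx": 0, "ry": 0, "rz": 0},
    {"jaw": 1, "x": 0.078, "y": 0, "z": 0.156, "rx": 0, "ry": 0, "rz": 0}
  ]
}}

```text
time_s: 9.55
tool_pos: [0.4535, 0.3382, 0.0439]
tcp_rot: [3.141, -0.001, 1.761]
ft_force: [0.3, -0.4, 0.1]
gripper_width: 0.0002
grasp_force: 0.0
```

Call:
{"api": "apply_moves", "payload": {
  "rows": [
    {"jaw": 1, "x": -0.005, "y": 0, "z": 0, "rx": 0, "ry": 0, "rz": 0},
    {"jaw": 1, "x": -0.009, "y": 0, "z": 0, "rx": 0, "ry": 0, "rz": 0},
    {"jaw": 1, "x": -0.012, "y": 0, "z": 0, "rx": 0, "ry": 0, "rz": 0},
    {"jaw": 1, "x": -0.014, "y": 0, "z": 0, "rx": 0, "ry": 0, "rz": 0},
    {"jaw": 1, "x": -0.016, "y": 0, "z": 0, "rx": 0, "ry": 0, "rz": 0},
    {"jaw": 1, "x": -0.018, "y": 0, "z": 0, "rx": 0, "ry": 0, "rz": 0},
    {"jaw": 1, "x": -0.02, "y": 0, "z": 0, "rx": 0, "ry": 0, "rz": 0},
    {"jaw": 1, "x": -0.022, "y": 0, "z": 0, "rx": 0, "ry": 0, "rz": 0}
  ]
}}

```text
time_s: 10.35
tool_pos: [0.4572, 0.3166, 0.0431]
tcp_rot: [3.141, -0.001, 1.762]
ft_force: [0.4, 2.5, 0.1]
gripper_width: 0.0
grasp_force: 1.2
```

Call:
{"api": "apply_moves", "payload": {
  "rows": [
    {"jaw": 1, "x": -0.001, "y": 0, "z": 0, "rx": 0, "ry": 0, "rz": 0},
    {"jaw": 1, "x": -0.002, "y": 0, "z": 0, "rx": 0, "ry": 0, "rz": 0},
    {"jaw": 1, "x": -0.003, "y": 0, "z": 0, "rx": 0, "ry": 0, "rz": 0},
    {"jaw": 1, "x": -0.004, "y": 0, "z": 0, "rx": 0, "ry": 0, "rz": 0}
  ]
}}

```text
time_s: 10.75
tool_pos: [0.458, 0.3124, 0.043]
tcp_rot: [3.141, -0.0, 1.762]
ft_force: [-0.6, 2.8, 1.4]
gripper_width: 0.0001
grasp_force: 1.6
```

Call:
{"api": "apply_moves", "payload": {
  "rows": [
    {"jaw": 1, "x": -0.001, "y": 0, "z": 0, "rx": 0, "ry": 0, "rz": 0},
    {"jaw": 1, "x": -0.002, "y": 0, "z": 0, "rx": 0, "ry": 0, "rz": 0},
    {"jaw": 1, "x": -0.003, "y": 0, "z": 0, "rx": 0, "ry": 0, "rz": 0}
  ]
}}

```text
time_s: 11.05
tool_pos: [0.4585, 0.3095, 0.043]
tcp_rot: [3.141, -0.0, 1.762]
ft_force: [-0.4, 6.1, 1.0]
gripper_width: -0.0
grasp_force: 3.3
```

Call:
{"api": "apply_moves", "payload": {
  "rows": [
    {"jaw": 1, "x": -0.0005, "y": 0, "z": 0, "rx": 0, "ry": 0, "rz": 0},
    {"jaw": 1, "x": -0.0005, "y": 0, "z": 0, "rx": 0, "ry": 0, "rz": 0},
    {"jaw": 1, "x": -0.0005, "y": 0, "z": 0, "rx": 0, "ry": 0, "rz": 0}
  ]
}}

```text
time_s: 11.35
tool_pos: [0.4586, 0.3095, 0.0431]
tcp_rot: [3.141, -0.001, 1.762]
ft_force: [-0.3, 5.6, 0.2]
gripper_width: -0.0002
grasp_force: 2.8
```

Call:
{"api": "apply_moves", "payload": {
  "rows": [
    {"jaw": 1, "x": -0.0007, "y": 0, "z": 0, "rx": 0, "ry": 0, "rz": 0},
    {"jaw": 1, "x": -0.0007, "y": 0, "z": 0, "rx": 0, "ry": 0, "rz": 0},
    {"jaw": 1, "x": -0.0007, "y": 0, "z": 0, "rx": 0, "ry": 0, "rz": 0}
  ]
}}

```text
time_s: 11.65
tool_pos: [0.4585, 0.3094, 0.0431]
tcp_rot: [3.141, -0.002, 1.763]
ft_force: [-0.6, 6.8, 0.6]
gripper_width: -0.0003
grasp_force: 3.8
```

Stop contact felt (TCP blocked, force rises). Now find the strap angle from the two views taken.

```bash
python3 - <<'E'
import pickle
from h import *
c,c2=pickle.load(open("c4.pkl","rb"))
uv1=[110+.3*238,105+.3*65];uv2=[290+.3*168,180+.3*95]
o1,d1=ray(c,[uv1]);o2,d2=ray(c2,[uv2]);d1=d1[0];d2=d2[0]
s=np.linalg.lstsq(np.c_[d1,-d2],o2-o1,rcond=None)[0]
p=(o1+s[0]*d1+o2+s[1]*d2)/2;print(p,np.linalg.norm(o1+s[0]*d1-o2-s[1]*d2))
a=1.761;ex=np.array([np.sin(a),-np.cos(a),0]);ey=np.array([np.cos(a),np.sin(a),0])
seat=np.array([.4815,.1925,.055]);h=seat+.05*ex-.072*ey;h[2]=.085
print("hinge",h,"tip in vee",(p-h)@ex,(p-h)@ey,(p-h)[2],"theta",np.arctan2(p[2]-.085,-((p-h)@ex)))
from bench import sensors
o=sensors.observe();T=tool(o);print(o["tool_pos"],(T[:3,3]-h)@ex,(T[:3,3]-h)@ey)
E
```

```text
[0.57612037 0.13942164 0.17589714] 0.0004673572884901532
hinge [0.54421053 0.13125141 0.085     ] tip in vee 0.03287902599863958 0.0019900426536471946 0.09089714219820534 theta 1.9178709303650088
[0.45846933 0.30939698 0.04312835] -0.05051491749800582 0.19114298800730628
```

Call:
{"api": "apply_moves", "payload": {
  "rows": [
    {"jaw": 1, "x": 0.015, "y": 0, "z": 0, "rx": 0, "ry": 0, "rz": 0},
    {"jaw": 1, "x": 0.025, "y": 0, "z": -0.03, "rx": 0, "ry": 0, "rz": 0},
    {"jaw": 1, "x": 0.025, "y": 0, "z": -0.075, "rx": 0, "ry": 0, "rz": 0},
    {"jaw": 1, "x": 0.025, "y": 0.03, "z": -0.115, "rx": 0, "ry": 0, "rz": 0},
    {"jaw": 1, "x": 0.015, "y": 0.07, "z": -0.127, "rx": 0, "ry": 0, "rz": 0},
    {"jaw": 1, "x": 0, "y": 0.11, "z": -0.127, "rx": 0, "ry": 0, "rz": 0},
    {"jaw": 1, "x": -0.02, "y": 0.136, "z": -0.127, "rx": 0, "ry": 0, "rz": 0},
    {"jaw": 1, "x": -0.06, "y": 0.136, "z": -0.127, "rx": 0, "ry": 0, "rz": 0},
    {"jaw": 1, "x": -0.1, "y": 0.136, "z": -0.127, "rx": 0, "ry": 0, "rz": 0},
    {"jaw": 1, "x": -0.14, "y": 0.136, "z": -0.127, "rx": 0, "ry": 0, "rz": 0}
  ]
}}

```text
time_s: 12.65
tool_pos: [0.6188, 0.1939, 0.1691]
tcp_rot: [-3.14, 0.001, 1.761]
ft_force: [-0.3, 0.1, -0.7]
gripper_width: -0.0004
grasp_force: 0.0
```

Call:
{"api": "apply_moves", "payload": {
  "rows": [
    {"jaw": 1, "x": -0.035, "y": 0, "z": 0, "rx": 0, "ry": 0, "rz": 0},
    {"jaw": 1, "x": -0.05, "y": 0, "z": 0, "rx": 0, "ry": 0, "rz": 0},
    {"jaw": 1, "x": -0.05, "y": 0, "z": 0, "rx": 0, "ry": 0, "rz": 0},
    {"jaw": 1, "x": -0.05, "y": 0, "z": 0, "rx": 0, "ry": 0, "rz": 0}
  ]
}}

```text
time_s: 13.05
tool_pos: [0.6278, 0.1482, 0.1698]
tcp_rot: [-3.141, -0.0, 1.762]
ft_force: [0.3, -0.9, -0.4]
gripper_width: 0.0002
grasp_force: 0.0
```

```bash
cat >> h.py <<'E'
a=1.761;ex=np.array([np.sin(a),-np.cos(a),0]);ey=np.array([np.cos(a),np.sin(a),0]);hinge=np.array([.5442,.1313,.085])
E
python3 - <<'E'
import pickle
from h import *
from bench import sensors,cams
o=sensors.observe();q=np.array(o["tool_pos"])-hinge
print("hinge frame",(q@ex).round(4),(q@ey).round(4),q[2].round(4),o["tcp_rot"],o["ft_force"],o["time_s"])
c,c2=cams.camera("top"),cams.camera("scene")
im=np.hstack([cv2.resize(c["pixels"][90:210,130:250],(400,400),interpolation=2),cv2.resize(c2["pixels"][170:290,280:400],(400,400),interpolation=2)])
cv2.imwrite("pics/c5.png",np.clip(im[...,::-1]*1.6,0,255).astype(np.uint8))
E
```

```text
hinge frame 0.0853 0.0007 0.0848 [-3.14098086e+00 -2.93905223e-04  1.76219947e+00] [ 0.34393312 -0.89096797 -0.41161125] 13.05
```

View pics/c5.png

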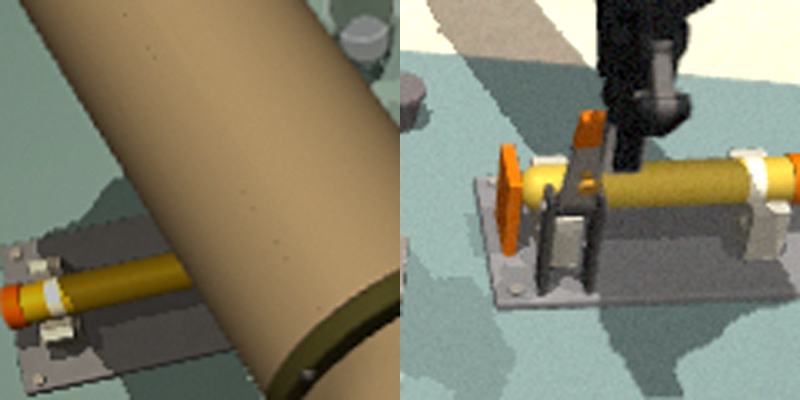

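```bash
python3 - <<'E'
import pickle
from h import *
from bench import sensors
c=pickle.load(open("c4.pkl","rb"))[1];W=np.array(c["world_to_cam"])
K=np.array([[c["fx"],0,c["cx"]],[0,c["fy"],c["cy"]],[0,0,1]])
for n,p in [("tcp",[.6278,.1482,.1698]),("tip",[.576,.139,.176]),("tip115",hinge+.043*ex+[0,0,.108]),("hinge",hinge)]:
    u=cv2.projectPoints(np.float64([p]),cv2.Rodrigues(W[:3,:3])[0],W[:3,3],K,np.float64(c["D"]))[0].ravel()
    print(n,u.round(1),((u-[280,170])/.3+[400,0]).round(0))
E
```

```text
tcp [344.5 228.7] [615. 196.]
tip [340.1 208.4] [600. 128.]
tip115 [341.2 205.1] [604. 117.]
hinge [332.  230.7] [573. 202.]
```

The finger (its tip near (612,195) by projection) stands in front of the strap's orange tip (592,130), on its outer side. Push the strap over.

Call:
{"api": "apply_moves", "payload": {
  "rows": [
    {"jaw": 1, "x": -0.002, "y": -0.012, "z": 0, "rx": 0, "ry": 0, "rz": 0},
    {"jaw": 1, "x": -0.002, "y": -0.024, "z": 0, "rx": 0, "ry": 0, "rz": 0},
    {"jaw": 1, "x": -0.002, "y": -0.034, "z": 0, "rx": 0, "ry": 0, "rz": 0},
    {"jaw": 1, "x": -0.002, "y": -0.044, "z": 0, "rx": 0, "ry": 0, "rz": 0},
    {"jaw": 1, "x": -0.002, "y": -0.054, "z": 0, "rx": 0, "ry": 0, "rz": 0},
    {"jaw": 1, "x": -0.002, "y": -0.064, "z": 0, "rx": 0, "ry": 0, "rz": 0}
  ]
}}

```text
time_s: 13.75
tool_pos: [0.5698, 0.1355, 0.1748]
tcp_rot: [3.129, -0.001, 1.762]
ft_force: [9.0, 2.1, 30.4]
gripper_width: -0.0002
grasp_force: 15.6
```

Strong upward force: the strap end is catching under the knuckles. Back off and go higher.

Call:
{"api": "apply_moves", "payload": {
  "rows": [
    {"jaw": 1, "x": 0, "y": 0.008, "z": -0.003, "rx": 0, "ry": 0, "rz": 0},
    {"jaw": 1, "x": 0, "y": 0.014, "z": -0.01, "rx": 0, "ry": 0, "rz": 0},
    {"jaw": 1, "x": 0, "y": 0.014, "z": -0.018, "rx": 0, "ry": 0, "rz": 0},
    {"jaw": 1, "x": 0, "y": 0.014, "z": -0.02, "rx": 0, "ry": 0, "rz": 0}
  ]
}}

```text
time_s: 14.15
tool_pos: [0.5797, 0.1364, 0.1906]
tcp_rot: [3.141, -0.0, 1.762]
ft_force: [-0.1, 0.1, -0.3]
gripper_width: 0.0
grasp_force: 0.0
```

```bash
cat > s.py <<'E'
from h import *
from bench import sensors
o=sensors.observe();q=np.array(o["tool_pos"])-hinge
print("hinge frame",(q@ex).round(4),(q@ey).round(4),q[2].round(4),np.round(o["tcp_rot"],3),np.round(o["ft_force"],1),o["time_s"])
E
python3 s.py; python3 - <<'E'
from h import *
from bench import cams
c2=cams.camera("scene");c=cams.camera("wrist")
im=np.hstack([cv2.resize(c["pixels"],(400,300)),cv2.resize(c2["pixels"][185:275,290:410],(400,300),interpolation=2)])
cv2.imwrite("pics/c6.png",np.clip(im[...,::-1]*1.6,0,255).astype(np.uint8))
E
```

```text
hinge frame 0.0358 -0.0017 0.1056 [ 3.141 -0.     1.762] [-0.1  0.1 -0.3] 14.15
```

View pics/c6.png

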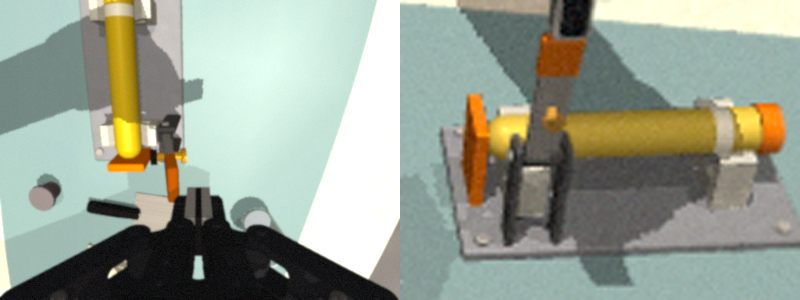

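Wrist view (left): strap tip (172,180) lies on the −x side of the shut fingers (198,190), which are narrow; the strap is nearly upright (scene tip (562,55)). Continue along the arc.

Call:
{"api": "apply_moves", "payload": {
  "rows": [
    {"jaw": 1, "x": 0.001, "y": -0.012, "z": 0, "rx": 0, "ry": 0, "rz": 0},
    {"jaw": 1, "x": 0.001, "y": -0.022, "z": 0, "rx": 0, "ry": 0, "rz": 0},
    {"jaw": 1, "x": 0.001, "y": -0.032, "z": 0, "rx": 0, "ry": 0, "rz": 0},
    {"jaw": 1, "x": 0.001, "y": -0.041, "z": 0.001, "rx": 0, "ry": 0, "rz": 0}
  ]
}}

```text
time_s: 14.65
tool_pos: [0.5384, 0.1288, 0.1889]
tcp_rot: [-3.142, 0.0, 1.762]
ft_force: [-0.6, 0.1, 0.7]
gripper_width: -0.0003
grasp_force: 0.0
```

Call:
{"api": "apply_moves", "payload": {
  "rows": [
    {"jaw": 1, "x": 0, "y": -0.01, "z": 0.002, "rx": 0, "ry": 0, "rz": 0},
    {"jaw": 1, "x": 0, "y": -0.02, "z": 0.005, "rx": 0, "ry": 0, "rz": 0},
    {"jaw": 1, "x": 0, "y": -0.03, "z": 0.009, "rx": 0, "ry": 0, "rz": 0}
  ]
}}

```text
time_s: 14.95
tool_pos: [0.5089, 0.1232, 0.1797]
tcp_rot: [3.141, 0.0, 1.761]
ft_force: [-0.1, 0.1, -0.0]
gripper_width: 0.0005
grasp_force: 0.0
```

```bash
cat > th.py <<'E'
from h import *
from bench import cams
c=cams.camera("scene");im=c["pixels"];hsv=cv2.cvtColor(im,cv2.COLOR_RGB2HSV)
m=(hsv[...,0]<14)&(hsv[...,1]>150)&(hsv[...,2]>70);m[:150]=0;m[300:]=0;m[:,:300]=0;m[:,:][:,440:]=0
for k in big(m,5):
    (u,v),s,_=cv2.minAreaRect(k);o,d=ray(c,[[u,v]]);d=d[0]
    t=((hinge-o)@ey)/(d@ey) # intersect plane ey=0 (oblique: camera looks mostly along -x)
    W=np.array(c["world_to_cam"]);K=np.array([[c["fx"],0,c["cx"]],[0,c["fy"],c["cy"]],[0,0,1]])
    ths=np.linspace(-.1,2.2,231);P=np.array([hinge+.102*(-np.cos(x)*ex+np.sin(x)*np.array([0,0,1])) for x in ths])
    uv=cv2.projectPoints(P,cv2.Rodrigues(W[:3,:3])[0],W[:3,3],K,np.float64(c["D"]))[0][:,0]
    e=np.hypot(*(uv-[u,v]).T);i=e.argmin();print("blob",round(u,1),round(v,1),np.round(s,1),cv2.contourArea(k),"theta",ths[i].round(2),"err",e[i].round(1))
E
python3 th.py;python3 s.py
```

```text
hinge frame -0.0376 -0.0012 0.094 [-3.140e+00  1.000e-03  1.762e+00] [-0.   0.7 -0.6] 15.0
```

```bash
python3 - <<'E'
s=open("th.py").read()
s=s.replace('m=(hsv[...,0]<14)&(hsv[...,1]>150)&(hsv[...,2]>70)','f=im.astype(float);m=(f[...,0]>1.9*f[...,1])&(f[...,0]>2.5*f[...,2])&(f[...,0]>45)')
open("th.py","w").write(s)
E
python3 th.py; python3 - <<'E'
import pickle
im=pickle.load(open("c4.pkl","rb"))[1]["pixels"];print(im[208,340],im[210,341])
E
```

```text
blob 312.0 229.5 [31.  6.] 125.5 theta -0.1 err 27.5
blob 337.0 201.5 [ 9. 12.] 94.5 theta 1.77 err 1.7
blob 401.0 226.0 [6. 4.] 23.5 theta 2.2 err 59.8
[73 33  0] [76 38  3]
```

```bash
python3 - <<'E'
import pickle
from h import *
_,c=pickle.load(open("w3.pkl","rb"))
T=np.eye(4);T[:3,:3]=R.from_euler("xyz",[3.141,0,1.762]).as_matrix();T[:3,3]=[.5797,.1364,.1906]
T=T@c["T_tool_cam"]
for n,uv in [("finger",(198,188)),("strap end",(172,199)),("strap orange inner",(171,155)),("screw",(183,155)),("hinge cheek",(172,120))]:
  for z in(.17,.19,.2):
    p=plane(c,[np.array(uv)*1.28],z,T)[0]-hinge;print(n,z,"ex",(p@ex).round(4),"ey",(p@ey).round(4))
E
```

```text
finger 0.17 ex 0.0358 ey -0.0152
finger 0.19 ex 0.0358 ey -0.0058
finger 0.2 ex 0.0357 ey -0.001
strap end 0.17 ex 0.0147 ey -0.0251
strap end 0.19 ex 0.017 ey -0.0146
strap end 0.2 ex 0.0181 ey -0.0093
strap orange inner 0.17 ex 0.0151 ey 0.0124
strap orange inner 0.19 ex 0.0173 ey 0.0189
strap orange inner 0.2 ex 0.0184 ey 0.0222
screw 0.17 ex 0.0243 ey 0.0124
screw 0.19 ex 0.0255 ey 0.0189
screw 0.2 ex 0.0261 ey 0.0222
hinge cheek 0.17 ex 0.0166 ey 0.0394
hinge cheek 0.19 ex 0.0186 ey 0.043
hinge cheek 0.2 ex 0.0196 ey 0.0449
```

The strap did not follow (still about upright); the fingers passed over it. Go back and push a little lower, in small steps.

Call:
{"api": "apply_moves", "payload": {
  "rows": [
    {"jaw": 1, "x": 0, "y": 0, "z": -0.025, "rx": 0, "ry": 0, "rz": 0},
    {"jaw": 1, "x": 0, "y": 0.03, "z": -0.04, "rx": 0, "ry": 0, "rz": 0},
    {"jaw": 1, "x": 0, "y": 0.07, "z": -0.04, "rx": 0, "ry": 0, "rz": 0},
    {"jaw": 1, "x": 0, "y": 0.1, "z": -0.035, "rx": 0, "ry": 0, "rz": 0},
    {"jaw": 1, "x": 0, "y": 0.1, "z": -0.01, "rx": 0, "ry": 0, "rz": 0},
    {"jaw": 1, "x": 0, "y": 0.1, "z": -0.001, "rx": 0, "ry": 0, "rz": 0},
    {"jaw": 1, "x": 0, "y": 0.1, "z": -0.001, "rx": 0, "ry": 0, "rz": 0}
  ]
}}

```text
time_s: 15.75
tool_pos: [0.6069, 0.142, 0.1795]
tcp_rot: [-3.139, 0.0, 1.762]
ft_force: [0.2, 0.1, 0.6]
gripper_width: 0.0001
grasp_force: 0.0
```

```bash
python3 s.py; python3 th.py; python3 - <<'E'
from h import *
from bench import cams
c2=cams.camera("scene");c=cams.camera("wrist")
cv2.imwrite("pics/w7.png",np.hstack([cv2.resize(c["pixels"][150:300,170:340],(453,400),interpolation=2),cv2.resize(c2["pixels"][170:290,300:400],(333,400),interpolation=2)])[...,::-1]*1.0*1.6)
im=c["pixels"].astype(int);g=im.sum(2)
for r in range(215,300,4):
    d=np.flatnonzero(g[r,190:330]<130)+190;print(r,(d.min(),d.max(),len(d)) if len(d) else None,end="; ")
E
```

```text
hinge frame 0.0636 -0.0013 0.0945 [-3.139  0.     1.762] [0.2 0.1 0.6] 15.75
blob 312.0 230.5 [29.  6.] 111.0 theta -0.1 err 28.4
blob 333.5 202.0 [8. 5.] 34.0 theta 1.77 err 5.2
blob 401.0 226.0 [6. 4.] 24.0 theta 2.2 err 59.8
215 None; 219 None; 223 None; 227 None; 231 None; 235 None; 239 None; 243 (np.int64(250), np.int64(257), 8); 247 (np.int64(250), np.int64(257), 8); 251 (np.int64(229), np.int64(278), 26); 255 (np.int64(225), np.int64(282), 34); 259 (np.int64(223), np.int64(284), 38); 263 (np.int64(223), np.int64(285), 38); 267 (np.int64(222), np.int64(286), 39); 271 (np.int64(221), np.int64(286), 42); 275 (np.int64(221), np.int64(287), 42); 279 (np.int64(220), np.int64(288), 48); 283 (np.int64(218), np.int64(290), 65); 287 (np.int64(215), np.int64(292), 78); 291 (np.int64(213), np.int64(329), 93); 295 (np.int64(190), np.int64(329), 113); 299 (np.int64(190), np.int64(329), 140); [ WARN:0@0.787] global loadsave.cpp:1063 imwrite_ Unsupported depth image for selected encoder is fallbacked to CV_8U.
```

View pics/w7.png

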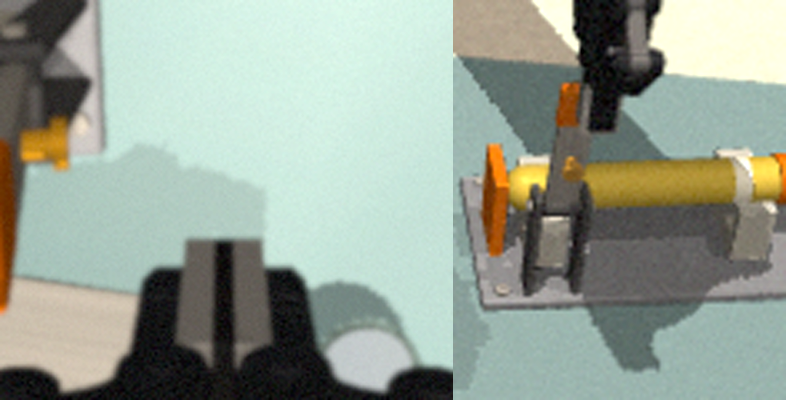

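The last picture shows the pad tips at crop (223,240), the strap left of them at (5,200); in the scene crop the finger ends at (603,128), higher than the TCP should project. I check how far the fingertips really end above the reported TCP.

```bash
python3 - <<'E'
import pickle
from h import *
from bench import sensors,cams
c=cams.camera("scene");W=np.array(c["world_to_cam"]);K=np.array([[c["fx"],0,c["cx"]],[0,c["fy"],c["cy"]],[0,0,1]])
o=sensors.observe()
for dz in(0,.01,.02,.03):
  for dx in (-.009,.009):
    p=np.array(o["tool_pos"])+[0,0,dz]+dx*ey
    print(dz,dx,cv2.projectPoints(p[None],cv2.Rodrigues(W[:3,:3])[0],W[:3,3],K,np.float64(c["D"]))[0].ravel().round(1))
g=c["pixels"].astype(int).sum(2)
for r in range(196,222,2):
    d=np.flatnonzero(g[r,335:356]<75)+335;print(r,d.min() if len(d) else None,d.max() if len(d) else None,len(d))
c=cams.camera("wrist");K=np.array([[c["fx"],0,c["cx"]],[0,c["fy"],c["cy"]],[0,0,1]]);V=np.linalg.inv(c["T_tool_cam"])
for z in(0,-.01,-.02,-.03):
  for x in(0,.005,.011):print("wrist",z,x,cv2.projectPoints(np.array([[x,.007,z]]),cv2.Rodrigues(V[:3,:3])[0],V[:3,3],K,np.float64(c["D"]))[0].ravel().round(1))
E
```

```text
0 -0.009 [337.5 216.8]
0 0.009 [346.8 216.6]
0.01 -0.009 [338.  212.9]
0.01 0.009 [347.4 212.6]
0.02 -0.009 [338.6 208.9]
0.02 0.009 [348.  208.6]
0.03 -0.009 [339.2 204.8]
0.03 0.009 [348.7 204.5]
196 342 355 14
198 342 349 8
200 342 349 8
202 342 348 7
204 342 348 7
206 341 347 7
208 341 347 7
210 None None 0
212 None None 0
214 None None 0
216 None None 0
218 None None 0
220 None None 0
wrist 0 0 [266.3 234.4]
wrist 0 0.005 [266.4 226. ]
wrist 0 0.011 [266.6 215.7]
wrist -0.01 0 [267.  242.3]
wrist -0.01 0.005 [267.1 233.5]
wrist -0.01 0.011 [267.3 222.8]
wrist -0.02 0 [267.8 251.2]
wrist -0.02 0.005 [267.9 241.9]
wrist -0.02 0.011 [268.1 230.7]
wrist -0.03 0 [268.7 261.1]
wrist -0.03 0.005 [268.8 251.4]
wrist -0.03 0.011 [269.  239.5]
```

The fingertips end about 20 mm above the reported TCP (rows 209 vs 216.7), which explains both misses. Go 25 mm lower and push.

Call:
{"api": "apply_moves", "payload": {
  "rows": [
    {"jaw": 1, "x": 0, "y": 0, "z": 0.02, "rx": 0, "ry": 0, "rz": 0},
    {"jaw": 1, "x": 0, "y": -0.005, "z": 0.026, "rx": 0, "ry": 0, "rz": 0},
    {"jaw": 1, "x": 0, "y": -0.018, "z": 0.026, "rx": 0, "ry": 0, "rz": 0},
    {"jaw": 1, "x": 0, "y": -0.03, "z": 0.026, "rx": 0, "ry": 0, "rz": 0},
    {"jaw": 1, "x": 0, "y": -0.04, "z": 0.026, "rx": 0, "ry": 0, "rz": 0}
  ]
}}

```text
time_s: 16.5
tool_pos: [0.5688, 0.1348, 0.1561]
tcp_rot: [3.139, 0.0, 1.761]
ft_force: [3.6, 2.2, 2.9]
gripper_width: -0.0003
grasp_force: 1.8
```

Call:
{"api": "apply_moves", "payload": {
  "rows": [
    {"jaw": 1, "x": 0, "y": -0.01, "z": -0.001, "rx": 0, "ry": 0, "rz": 0},
    {"jaw": 1, "x": 0, "y": -0.02, "z": -0.002, "rx": 0, "ry": 0, "rz": 0}
  ]
}}

```text
time_s: 16.7
tool_pos: [0.5485, 0.1307, 0.1571]
tcp_rot: [3.141, 0.0, 1.761]
ft_force: [3.6, 1.3, -1.9]
gripper_width: 0.0001
grasp_force: 1.6
```

Call:
{"api": "apply_moves", "payload": {
  "rows": [
    {"jaw": 1, "x": 0, "y": -0.01, "z": -0.001, "rx": 0, "ry": 0, "rz": 0},
    {"jaw": 1, "x": 0, "y": -0.02, "z": -0.001, "rx": 0, "ry": 0, "rz": 0},
    {"jaw": 1, "x": 0, "y": -0.029, "z": 0, "rx": 0, "ry": 0, "rz": 0},
    {"jaw": 1, "x": 0, "y": -0.038, "z": 0.003, "rx": 0, "ry": 0, "rz": 0},
    {"jaw": 1, "x": 0, "y": -0.047, "z": 0.006, "rx": 0, "ry": 0, "rz": 0}
  ]
}}

```text
time_s: 17.2
tool_pos: [0.5022, 0.1219, 0.1507]
tcp_rot: [3.141, 0.0, 1.762]
ft_force: [4.3, 1.3, -0.1]
gripper_width: 0.0002
grasp_force: 1.5
```

```bash
python3 s.py; python3 th.py
```

```text
hinge frame -0.043 -0.0013 0.0657 [3.141 0.    1.762] [ 4.3  1.3 -0.1] 17.2
blob 312.0 229.5 [31.  6.] 124.5 theta -0.1 err 27.5
blob 401.0 226.5 [5. 4.] 19.5 theta 2.2 err 59.9
blob 333.5 190.5 [3. 5.] 12.5 theta 1.41 err 2.1
blob 327.5 191.0 [2. 3.] 6.0 theta 0.38 err 1.0
```

Call:
{"api": "apply_moves", "payload": {
  "rows": [
    {"jaw": 1, "x": 0, "y": -0.009, "z": 0.004, "rx": 0, "ry": 0, "rz": 0},
    {"jaw": 1, "x": 0, "y": -0.0175, "z": 0.0095, "rx": 0, "ry": 0, "rz": 0},
    {"jaw": 1, "x": 0, "y": -0.0255, "z": 0.016, "rx": 0, "ry": 0, "rz": 0},
    {"jaw": 1, "x": 0, "y": -0.033, "z": 0.0235, "rx": 0, "ry": 0, "rz": 0}
  ]
}}

```text
time_s: 17.65
tool_pos: [0.4699, 0.1157, 0.1269]
tcp_rot: [3.141, 0.0, 1.762]
ft_force: [3.1, 0.6, 1.9]
gripper_width: -0.0002
grasp_force: 1.5
```

Call:
{"api": "apply_moves", "payload": {
  "rows": [
    {"jaw": 1, "x": 0, "y": -0.0065, "z": 0.0085, "rx": 0, "ry": 0, "rz": 0},
    {"jaw": 1, "x": 0, "y": -0.0125, "z": 0.017, "rx": 0, "ry": 0, "rz": 0}
  ]
}}

```text
time_s: 17.85
tool_pos: [0.4576, 0.1133, 0.1097]
tcp_rot: [-3.142, 0.0, 1.762]
ft_force: [3.2, 0.6, 1.2]
gripper_width: 0.0003
grasp_force: 1.4
```

```bash
python3 s.py; python3 th.py; python3 - <<'E'
from h import *
from bench import cams
c=cams.camera("wrist");f=c["pixels"].astype(float)
m=(f[...,0]>1.9*f[...,1])&(f[...,0]>2.5*f[...,2])&(f[...,0]>35)
for k in big(m,4):print(cv2.boundingRect(k),cv2.contourArea(k))
E
```

```text
hinge frame -0.0885 -0.0013 0.0247 [-3.142  0.     1.762] [3.2 0.6 1.2] 17.85
blob 312.0 235.5 [19.  6.] 94.0 theta 2.2 err 32.9
blob 311.5 219.0 [10.  3.] 27.0 theta -0.1 err 19.1
blob 401.0 226.0 [6. 4.] 23.5 theta 2.2 err 59.8
blob 326.5 193.5 [3. 5.] 12.5 theta 0.27 err 0.6
(223, 219, 64, 34) 1233.5
(293, 261, 22, 4) 57.0
```

```bash
python3 - <<'E'
from h import *
from bench import cams,sensors
o=sensors.observe();c=cams.camera("wrist");f=c["pixels"].astype(float)
m=(f[...,0]>1.9*f[...,1])&(f[...,0]>2.5*f[...,2])&(f[...,0]>35)
for r in range(212,262,3):
    d=np.flatnonzero(m[r]);print(r,[ (int(s[0]),int(s[-1])) for s in np.split(d,np.flatnonzero(np.diff(d)>2)+1) if len(s)>2])
K=np.array([[c["fx"],0,c["cx"]],[0,c["fy"],c["cy"]],[0,0,1]]);V=np.linalg.inv(tool(o)@c["T_tool_cam"])
def pj(P):return cv2.projectPoints(np.float64(P),cv2.Rodrigues(V[:3,:3])[0],V[:3,3],K,np.float64(c["D"]))[0][:,0].round(0).astype(int).tolist()
up=np.array([0,0,1.])
def pt(x,y,z):return hinge+x*ex+y*ey+z*up
print("stop top",pj([pt(-.05+s*.022,-.028-t*.01,-.007) for s in(-1,1) for t in(0,1)]))
for th in(.2,.4,.6,.8,1.0,1.2):
    print(th,pj([pt(-r*np.cos(th)+.004*np.sin(th),y,r*np.sin(th)+.004*np.cos(th)) for r in(.085,.115) for y in(-.013,.013)]))
E
```

```text
212 []
215 []
218 []
221 [(260, 285)]
224 [(242, 284)]
227 [(224, 283)]
230 [(223, 284)]
233 [(222, 283)]
236 [(223, 283)]
239 [(223, 239), (250, 256), (268, 283)]
242 [(223, 238), (269, 283)]
245 [(223, 238), (269, 283)]
248 [(223, 237), (270, 283)]
251 [(223, 228), (279, 283), (338, 340)]
254 []
257 []
260 [(301, 311)]
stop top [[280, 252], [280, 265], [346, 251], [344, 265]]
0.2 [[266, 251], [267, 208], [213, 255], [212, 211]]
0.4 [[278, 265], [280, 219], [224, 276], [222, 228]]
0.6 [[298, 279], [301, 230], [247, 300], [246, 247]]
0.8 [[327, 294], [332, 242], [285, 326], [288, 268]]
1.0 [[364, 307], [372, 253], [340, 351], [348, 289]]
1.2 [[406, 316], [417, 260], [408, 370], [423, 305]]
```

Tip edges match θ ≈ 0.4, as planned. On down.

Call:
{"api": "apply_moves", "payload": {
  "rows": [
    {"jaw": 1, "x": 0, "y": -0.004, "z": 0.008, "rx": 0, "ry": 0, "rz": 0},
    {"jaw": 1, "x": 0, "y": -0.007, "z": 0.015, "rx": 0, "ry": 0, "rz": 0},
    {"jaw": 1, "x": 0, "y": -0.0085, "z": 0.02, "rx": 0, "ry": 0, "rz": 0},
    {"jaw": 1, "x": 0, "y": -0.009, "z": 0.023, "rx": 0, "ry": 0, "rz": 0}
  ]
}}

```text
time_s: 18.4
tool_pos: [0.4491, 0.1117, 0.0869]
tcp_rot: [-3.141, -0.0, 1.762]
ft_force: [0.8, -0.1, 2.2]
gripper_width: 0.0002
grasp_force: 1.4
```

Call:
{"api": "apply_moves", "payload": {
  "rows": [
    {"jaw": 1, "x": 0, "y": 0, "z": 0.0015, "rx": 0, "ry": 0, "rz": 0},
    {"jaw": 1, "x": 0, "y": 0, "z": 0.003, "rx": 0, "ry": 0, "rz": 0}
  ]
}}

```text
time_s: 18.6
tool_pos: [0.4488, 0.1117, 0.0842]
tcp_rot: [-3.14, 0.0, 1.762]
ft_force: [-2.1, -0.5, 3.8]
gripper_width: 0.0002
grasp_force: 1.4
```

Call:
{"api": "apply_moves", "payload": {
  "rows": [
    {"jaw": 1, "x": 0, "y": 0.0005, "z": 0.001, "rx": 0, "ry": 0, "rz": 0},
    {"jaw": 1, "x": 0, "y": 0.0005, "z": 0.002, "rx": 0, "ry": 0, "rz": 0}
  ]
}}

```text
time_s: 18.8
tool_pos: [0.4497, 0.1118, 0.0823]
tcp_rot: [-3.141, 0.0, 1.762]
ft_force: [-1.7, -0.3, 3.1]
gripper_width: 0.0002
grasp_force: 1.4
```

Call:
{"api": "apply_moves", "payload": {
  "rows": [
    {"jaw": 1, "x": 0, "y": 0.0005, "z": 0.001, "rx": 0, "ry": 0, "rz": 0},
    {"jaw": 1, "x": 0, "y": 0.0005, "z": 0.002, "rx": 0, "ry": 0, "rz": 0}
  ]
}}

```text
time_s: 19.0
tool_pos: [0.4504, 0.1119, 0.0804]
tcp_rot: [-3.142, 0.0, 1.762]
ft_force: [-1.8, -0.8, 3.5]
gripper_width: -0.0001
grasp_force: 1.4
```

Call:
{"api": "apply_moves", "payload": {
  "rows": [
    {"jaw": 1, "x": 0, "y": 0.0005, "z": 0.0005, "rx": 0, "ry": 0, "rz": 0},
    {"jaw": 1, "x": 0, "y": 0.0005, "z": 0.001, "rx": 0, "ry": 0, "rz": 0}
  ]
}}

```text
time_s: 19.2
tool_pos: [0.4508, 0.112, 0.0794]
tcp_rot: [-3.142, 0.0, 1.762]
ft_force: [-1.8, -0.5, 3.4]
gripper_width: -0.0003
grasp_force: 1.4
```

Call:
{"api": "apply_moves", "payload": {
  "rows": [
    {"jaw": 1, "x": 0, "y": 0.0003, "z": 0.001, "rx": 0, "ry": 0, "rz": 0},
    {"jaw": 1, "x": 0, "y": 0.0003, "z": 0.002, "rx": 0, "ry": 0, "rz": 0}
  ]
}}

```text
time_s: 19.4
tool_pos: [0.4512, 0.112, 0.0774]
tcp_rot: [3.142, 0.0, 1.762]
ft_force: [-1.6, -0.4, 2.7]
gripper_width: 0.0001
grasp_force: 1.4
```

Call:
{"api": "apply_moves", "payload": {
  "rows": [
    {"jaw": 1, "x": 0, "y": 0.0003, "z": 0.001, "rx": 0, "ry": 0, "rz": 0},
    {"jaw": 1, "x": 0, "y": 0.0003, "z": 0.0015, "rx": 0, "ry": 0, "rz": 0}
  ]
}}

```text
time_s: 19.6
tool_pos: [0.4514, 0.1121, 0.0758]
tcp_rot: [-3.141, 0.0, 1.762]
ft_force: [-1.6, 0.8, 2.7]
gripper_width: 0.0001
grasp_force: 1.4
```

Call:
{"api": "apply_moves", "payload": {
  "rows": [
    {"jaw": 1, "x": 0, "y": 0.0003, "z": 0.001, "rx": 0, "ry": 0, "rz": 0},
    {"jaw": 1, "x": 0, "y": 0.0003, "z": 0.001, "rx": 0, "ry": 0, "rz": 0}
  ]
}}

```text
time_s: 19.8
tool_pos: [0.4517, 0.1122, 0.0748]
tcp_rot: [-3.142, 0.0, 1.762]
ft_force: [-0.4, -0.3, 0.5]
gripper_width: -0.0002
grasp_force: 0.6
```

Call:
{"api": "apply_moves", "payload": {
  "rows": [
    {"jaw": 1, "x": 0, "y": 0, "z": 0.001, "rx": 0, "ry": 0, "rz": 0},
    {"jaw": 1, "x": 0, "y": 0, "z": 0.002, "rx": 0, "ry": 0, "rz": 0}
  ]
}}

```text
time_s: 20.0
tool_pos: [0.4516, 0.1121, 0.0728]
tcp_rot: [-3.141, 0.0, 1.762]
ft_force: [-2.3, -0.5, 2.7]
gripper_width: 0.0002
grasp_force: 1.5
```

Call:
{"api": "apply_moves", "payload": {
  "rows": [
    {"jaw": 1, "x": 0, "y": 0, "z": 0.001, "rx": 0, "ry": 0, "rz": 0},
    {"jaw": 1, "x": 0, "y": 0, "z": 0.002, "rx": 0, "ry": 0, "rz": 0}
  ]
}}

```text
time_s: 20.2
tool_pos: [0.4517, 0.1122, 0.0708]
tcp_rot: [-3.142, 0.0, 1.762]
ft_force: [-1.9, -0.9, 3.4]
gripper_width: -0.0001
grasp_force: 1.5
```

Call:
{"api": "apply_moves", "payload": {
  "rows": [
    {"jaw": 1, "x": 0, "y": 0, "z": 0.001, "rx": 0, "ry": 0, "rz": 0},
    {"jaw": 1, "x": 0, "y": 0, "z": 0.0015, "rx": 0, "ry": 0, "rz": 0}
  ]
}}

```text
time_s: 20.4
tool_pos: [0.4516, 0.1122, 0.0698]
tcp_rot: [-3.141, 0.0, 1.762]
ft_force: [-7.1, -2.0, 15.4]
gripper_width: -0.0001
grasp_force: 7.3
```

Firm contact felt abruptly; ease off at once.

Call:
{"api": "apply_moves", "payload": {
  "rows": [
    {"jaw": 1, "x": 0, "y": 0, "z": -0.003, "rx": 0, "ry": 0, "rz": 0},
    {"jaw": 1, "x": 0, "y": 0, "z": -0.006, "rx": 0, "ry": 0, "rz": 0}
  ]
}}

```text
time_s: 20.6
tool_pos: [0.4518, 0.1122, 0.0755]
tcp_rot: [3.141, -0.0, 1.762]
ft_force: [-0.5, 0.5, 0.1]
gripper_width: 0.0
grasp_force: 0.0
```

```bash
python3 s.py
```

```text
hinge frame -0.0943 -0.0013 -0.0095 [ 3.141 -0.     1.762] [-0.5  0.5  0.1] 20.6
```

Call:
{"api": "apply_moves", "payload": {
  "rows": [
    {"jaw": 1, "x": 0, "y": 0, "z": -0.02, "rx": 0, "ry": 0, "rz": 0},
    {"jaw": 1, "x": 0, "y": 0, "z": -0.05, "rx": 0, "ry": 0, "rz": 0},
    {"jaw": 1, "x": 0, "y": 0, "z": -0.09, "rx": 0, "ry": 0, "rz": 0},
    {"jaw": 1, "x": 0, "y": 0, "z": -0.12, "rx": 0, "ry": 0, "rz": 0},
    {"jaw": 1, "x": 0, "y": 0, "z": -0.12, "rx": 0, "ry": 0, "rz": 0}
  ]
}}

```text
time_s: 21.1
tool_pos: [0.4539, 0.1129, 0.1992]
tcp_rot: [3.135, 0.001, 1.762]
ft_force: [1.4, -0.3, -0.5]
gripper_width: -0.0001
grasp_force: 0.0
```

```bash
python3 s.py; python3 - <<'E'
from h import *
from bench import cams,sensors
o=sensors.observe();c=cams.camera("wrist");f=c["pixels"].astype(float)
m=(f[...,0]>1.9*f[...,1])&(f[...,0]>2.5*f[...,2])&(f[...,0]>35)
for k in big(m,5):print(cv2.boundingRect(k),cv2.minAreaRect(k)[0],cv2.contourArea(k))
K=np.array([[c["fx"],0,c["cx"]],[0,c["fy"],c["cy"]],[0,0,1]]);T=tool(o)@c["T_tool_cam"];V=np.linalg.inv(T)
def pj(P):return cv2.projectPoints(np.float64(P),cv2.Rodrigues(V[:3,:3])[0],V[:3,3],K,np.float64(c["D"]))[0][:,0].round(0).astype(int).tolist()
up=np.array([0,0,1.])
def pt(x,y,z):return hinge+x*ex+y*ey+z*up
print("stop top",pj([pt(-.05+s*.022,-.028-t*.01,-.007) for s in(-1,1) for t in(0,1)]))
for th in(-.1,0,.1,.2):
    print(th,pj([pt(-r*np.cos(th)+.004*np.sin(th),y,r*np.sin(th)+.004*np.cos(th)) for r in(.085,.115) for y in(-.013,.013)]))
h=cv2.cvtColor(c["pixels"],cv2.COLOR_RGB2HSV);y=(h[...,1]>120)&(h[...,0]>=14)&(h[...,0]<35)&(h[...,2]>40)
k=big(y)[0];print("yellow",cv2.boundingRect(k))
for r in range(60,190,15):
    d=np.flatnonzero(y[r])
    if len(d)>10:
        q=plane(c,[[(d.min()+d.max())/2,r]],.055,T)[0]-hinge;print(r,len(d),"vee x",(q@ex+.05).round(4),"y",(q@ey-.072).round(3))
print("cap end row -> y at +.108:",pj([pt(-.05,.18,-.03),pt(-.05,.18,-.012)]))
E
```

```text
hinge frame -0.0922 -0.001 0.1142 [3.135e+00 1.000e-03 1.762e+00] [ 1.4 -0.3 -0.5] 21.1
(274, 196, 45, 12) (296.0, 201.5) 337.5
stop top [[274, 207], [274, 217], [322, 207], [321, 217]]
-0.1 [[261, 192], [261, 164], [228, 191], [227, 163]]
0 [[261, 195], [261, 166], [227, 195], [226, 166]]
0.1 [[262, 198], [262, 168], [227, 199], [226, 169]]
0.2 [[264, 201], [265, 170], [229, 203], [228, 172]]
yellow (281, 22, 39, 146)
60 36 vee x 0.0005 y 0.03
75 35 vee x 0.0004 y 0.017
90 34 vee x 0.0004 y 0.004
105 35 vee x 0.0004 y -0.009
120 34 vee x 0.0004 y -0.023
135 34 vee x 0.0009 y -0.037
150 34 vee x 0.0015 y -0.051
165 33 vee x 0.0006 y -0.066
180 50 vee x -0.0257 y -0.081
cap end row -> y at +.108: [[302, -34], [306, -42]]
```

```bash
python3 -c "
from bench import ctrl
print(ctrl.sign_off())"
```

```text
the job is handed in; nothing more can be done
None
```

I laid the tube in both notches, pushed it against the stop and closed the strap over it; the arm is clear and the job is handed in, but the grip after release was not measured and the strap press briefly peaked at about 15 N at the tip, the edge of the limit (I estimate 24 N of the 25 N limit at the pad).

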